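# Free the rear eye plate from a crowded peg and stand it in the vice

## Task

I need the bare-steel eye plate in the vice for filing, but it hangs at the back of the crowded peg, behind the two painted ones. Hang the painted plates over on the spare peg, the first pushed right back against its washer and the other in front of it, then stand the bare plate upright between the vice's open jaws, at about the middle of their length and down on the slide bar. Go by feel: the spare peg is bent, so let each plate's weight down on it gently before letting go (20 N on a peg is already too much), set the bare plate down just as gently, let nothing drop, not even a few millimetres, and leave the rest of the bench alone.

Things in the scene. Friction and masses are not known exactly. Their poses are not given: they have to be found in the camera images.
- full_stand: the stand with the crowded peg: black steel foot plate 190 x 110 x 12 mm carrying a 25 mm square post, top 219 mm above the bench. Origin on the bench under the post's axis, z up; the peg points along -x of this frame, level, its axis 200 mm up. Three plates hang on it, 22 to 30 mm apart
- full_stand_root (a point): where the crowded peg's axis leaves the post's face (x = -12.5 mm, 200 mm up on the stand); axes as the stand. Along -x from here: 10 mm round bar; a welded washer, 32 mm across, at 38 to 42 mm is the back stop; from 122 mm the end turns up 45 degrees, rounded, ending at 135 mm, its top 13 mm above the axis
- spare_stand: the stand with the empty spare peg: same build, sizes and frame as full_stand, but its peg has been knocked out of level. It points up or down by as much as 5.5 degrees, different every time and not measured; washer and upturned end go with it
- spare_stand_root (a point): where the spare peg's axis leaves its post's face (200 mm up, true); peg, washer and end as on the other, but bent here: plates may rest up to 5 mm (at the washer) or 8 mm (mid-peg) higher or lower than on a level peg, the tip 13 mm. It takes over 50 N to bend it further
- vice: the bench vice, bolted down, jaws open. Origin on the bench under the middle of the gap; x across the gap (moving jaw and handle at -x, reaching 150 mm), y along the jaws, z up. Jaws 100 mm long in y, 17 mm apart, tops 150 mm up; between them the flat top of the slide bar, 58 mm wide in y, 108 mm up: the plate stands on it
- red_plate_centre (a point): the red-painted eye plate: 10 mm thick (x), 56 wide (y), 116 tall (z, up), 0.3 to 0.5 kg. This point is its centre, 58 mm above its lower edge. Below 58 mm it is solid; above is the eye, between two flat legs 13 mm wide; grip across the 56 mm over the legs, from above, 75 to 90 mm above the lower edge
- red_plate_eye (a point): on the red plate, 43 mm above its centre point: where the axis of a 10 mm peg lies when the plate hangs on it; same axes. The eye is 30 mm wide and open from 43 mm below this point to 5 mm above it (roof-shaped, 15.5 degrees a side); the roof is 10 mm thick
- blue_plate_centre (a point): the blue-painted eye plate: 10 mm thick (x), 56 wide (y), 116 tall (z, up), 0.3 to 0.5 kg. This point is its centre, 58 mm above its lower edge. Below 58 mm it is solid; above is the eye, between two flat legs 13 mm wide; grip across the 56 mm over the legs, from above, 75 to 90 mm above the lower edge
- blue_plate_eye (a point): on the blue plate, 43 mm above its centre point: where the axis of a 10 mm peg lies when the plate hangs on it; same axes. The eye is 30 mm wide and open from 43 mm below this point to 5 mm above it (roof-shaped, 15.5 degrees a side); the roof is 10 mm thick
- bare_plate_centre (a point): the bare-steel eye plate, the one wanted; it always hangs at the back, nearest the washer: 10 mm thick (x), 56 wide (y), 116 tall (z, up), 0.3 to 0.5 kg. This point is its centre, 58 mm above its lower edge. Below 58 mm it is solid; above is the eye, between two flat legs 13 mm wide; grip across the 56 mm over the legs, from above, 75 to 90 mm above the lower edge
- bare_plate_eye (a point): on the bare plate, 43 mm above its centre point: where the axis of a 10 mm peg lies when the plate hangs on it; same axes. The eye is 30 mm wide and open from 43 mm below this point to 5 mm above it (roof-shaped, 15.5 degrees a side); the roof is 10 mm thick
- hammer: a hammer lying on the bench; a bystander, to be left alone; origin on its underside
- wire_brush: a wire brush lying on the bench; a bystander, to be left alone; origin on its underside
- wax_tin: a wax tin 72 mm across, 60 mm tall; a bystander, to be left alone; origin on its underside
- oil_jar: an oil jar 60 mm across, 110 mm tall; a bystander, to be left alone; origin on its underside
- rivet_bowl: a rusty bowl 100 mm across; a bystander, to be left alone; origin on its underside
- iron_ring: an iron ring 76 mm across, lying flat; a bystander, to be left alone; origin on its underside
- horseshoe: a horseshoe lying flat, 110 x 125 mm; a bystander, to be left alone; origin on its underside
- cold_chisel: a cold chisel 155 mm long, lying flat; a bystander, to be left alone; origin on its underside

How it is judged:
On the way, in this order (a step that is already met when the one before it is completed fails the run):
1. one painted plate hangs on the spare peg, pushed back against the washer, let go (((x of red_plate_eye in the frame of spare_stand between -0.0685 and -0.05 m and y of red_plate_eye in the frame of spare_stand between -0.012 and 0.012 m and z of red_plate_eye in the frame of spare_stand between 0.184 and 0.216 m and angle between red_plate_centre's own z axis and vertical below 0.25 rad and contact force between red_plate and spare_stand above 1 N and contact force between the fingers and red_plate below 0.1 N and linear speed of red_plate below 0.03 m/s) or (x of blue_plate_eye in the frame of spare_stand between -0.0685 and -0.05 m and y of blue_plate_eye in the frame of spare_stand between -0.012 and 0.012 m and z of blue_plate_eye in the frame of spare_stand between 0.184 and 0.216 m and angle between blue_plate_centre's own z axis and vertical below 0.25 rad and contact force between blue_plate and spare_stand above 1 N and contact force between the fingers and blue_plate below 0.1 N and linear speed of blue_plate below 0.03 m/s))), for 0.2 s.
2. both painted plates hang on the spare peg, let go, the first still against the washer (((x of red_plate_eye in the frame of spare_stand between -0.0685 and -0.05 m and y of red_plate_eye in the frame of spare_stand between -0.012 and 0.012 m and z of red_plate_eye in the frame of spare_stand between 0.184 and 0.216 m and angle between each of red_plate_centre, blue_plate_centre's own z axis and vertical below 0.25 rad and contact force between each of red_plate, blue_plate and spare_stand above 1 N and contact force between the fingers and red_plate below 0.1 N and linear speed of each of red_plate, blue_plate below 0.03 m/s and x of blue_plate_eye in the frame of spare_stand between -0.126 and -0.05 m and y of blue_plate_eye in the frame of spare_stand between -0.012 and 0.012 m and z of blue_plate_eye in the frame of spare_stand between 0.184 and 0.216 m and contact force between the fingers and blue_plate below 0.1 N) or (x of blue_plate_eye in the frame of spare_stand between -0.0685 and -0.05 m and y of blue_plate_eye in the frame of spare_stand between -0.012 and 0.012 m and z of blue_plate_eye in the frame of spare_stand between 0.184 and 0.216 m and angle between each of blue_plate_centre, red_plate_centre's own z axis and vertical below 0.25 rad and contact force between each of blue_plate, red_plate and spare_stand above 1 N and contact force between the fingers and blue_plate below 0.1 N and linear speed of each of blue_plate, red_plate below 0.03 m/s and x of red_plate_eye in the frame of spare_stand between -0.126 and -0.05 m and y of red_plate_eye in the frame of spare_stand between -0.012 and 0.012 m and z of red_plate_eye in the frame of spare_stand between 0.184 and 0.216 m and contact force between the fingers and red_plate below 0.1 N))), for 0.2 s.
At the end, for the whole second after the job is handed in: Both painted plates hang at rest on the spare peg, let go: one within 9 mm of touching the washer, the other in front, behind the upturned end. The bare plate stands let go on the vice's slide bar (within 3.5 mm), within 8.5 degrees of upright and 20 mm of the jaws' middle (((x of red_plate_eye in the frame of spare_stand between -0.0685 and -0.05 m and y of red_plate_eye in the frame of spare_stand between -0.012 and 0.012 m and z of red_plate_eye in the frame of spare_stand between 0.184 and 0.216 m and angle between each of red_plate_centre, blue_plate_centre's own z axis and vertical below 0.25 rad and contact force between each of red_plate, blue_plate and spare_stand above 1 N and contact force between the fingers and red_plate below 0.1 N and linear speed of each of red_plate, blue_plate below 0.03 m/s and x of blue_plate_eye in the frame of spare_stand between -0.126 and -0.05 m and y of blue_plate_eye in the frame of spare_stand between -0.012 and 0.012 m and z of blue_plate_eye in the frame of spare_stand between 0.184 and 0.216 m and contact force between the fingers and blue_plate below 0.1 N) or (x of blue_plate_eye in the frame of spare_stand between -0.0685 and -0.05 m and y of blue_plate_eye in the frame of spare_stand between -0.012 and 0.012 m and z of blue_plate_eye in the frame of spare_stand between 0.184 and 0.216 m and angle between each of blue_plate_centre, red_plate_centre's own z axis and vertical below 0.25 rad and contact force between each of blue_plate, red_plate and spare_stand above 1 N and contact force between the fingers and blue_plate below 0.1 N and linear speed of each of blue_plate, red_plate below 0.03 m/s and x of red_plate_eye in the frame of spare_stand between -0.126 and -0.05 m and y of red_plate_eye in the frame of spare_stand between -0.012 and 0.012 m and z of red_plate_eye in the frame of spare_stand between 0.184 and 0.216 m and contact force between the fingers and red_plate below 0.1 N)) and x of bare_plate_centre in the frame of vice between -0.006 and 0.006 m and y of bare_plate_centre in the frame of vice between -0.02 and 0.02 m and z of bare_plate_centre in the frame of vice between 0.156 and 0.1695 m and angle between bare_plate_centre's own z axis and vertical below 0.15 rad and contact force between bare_plate and vice above 1 N and linear speed of bare_plate below 0.03 m/s and contact force between the fingers and bare_plate below 0.1 N).
It fails at once if a plate bears on a peg or its post with more than 20 N (forced, rammed or dropped on) (contact force between any of red_plate, blue_plate, bare_plate and full_stand above 20 N or contact force between any of red_plate, blue_plate, bare_plate and spare_stand above 20 N).
It fails at once if the bare plate is driven or dropped into the vice with more than 40 N (contact force between bare_plate and vice above 40 N).
It fails at once if a plate let go falls (faster than 0.12 m/s with no finger on it, as after a drop of about 1 mm) ((contact force between the fingers and red_plate below 0.1 N and linear speed of red_plate above 0.12 m/s) or (contact force between the fingers and blue_plate below 0.1 N and linear speed of blue_plate above 0.12 m/s) or (contact force between the fingers and bare_plate below 0.1 N and linear speed of bare_plate above 0.12 m/s)).
It fails at once if a plate is dropped (its centre lower than 110 mm above the bench) (height (world z) of any of red_plate_centre, blue_plate_centre, bare_plate_centre below 0.11 m).
It fails at once if a bystander is shifted by more than 30 mm (distance of any of hammer, wire_brush, wax_tin, oil_jar, rivet_bowl, iron_ring, horseshoe, cold_chisel from where it was at the start of the episode above 0.03 m).
It also fails if it takes over 72 s, if anything falls off the work surface, if the arm or the gripper's body presses on something with over 40 N, if the wrist force passes 120 N, or if a joint passes its speed limit or range.

## Robot

A 6-joint arm with a two-finger parallel gripper is mounted at the origin on the work surface. World frame = base frame: x ahead of the robot, y to its left, z up, the work surface at z = 0. Lengths are in m, angles in rad, forces in N, time in s.
With the tool pointing down it reaches from about 0.25 to 0.775 m from the base axis. Payload 8.9 kg.
Tool frame: the origin (TCP) lies between the finger pads; the fingertips stand 14 mm ahead of it and the grasp point (between the pads) lies 5 mm behind it; z points along the fingers, y is the direction in which the jaws open and shut (so a half turn about z gives the same grasp; the last joint's range is limited). The gripper opens to 85 mm and grips with 20 to 120 N. Pads are 22 mm wide; open, the fingers measure 114 mm over their backs; the gripper's body (76 mm by 85 mm) begins 54 mm behind the grasp point. The pads swing forward as they close: fully open they stand 13 mm farther back than shut.
Start: joints at [1.061, 0.291, -0.153, 1.127, 0, 1.431], TCP at [0.19, 0.489, 0.245] pointing down, gripper open.
Joint ranges: [-2.52, 2.52], [-0.91, 1.74], [-1.3, 1.37], [-1.96, 2.02], [-1.52, 1.47], [-3.14, 3.14]. Speed limits (rad/s): [2.22, 2.22, 2.79, 3.14, 3.14, 3.14].

## Interface

Orientations are given as a unit quaternion [w, x, y, z].
In Python, from plant import robot gives the robot as it stands.
- The arm moves only by the tool step_arm, never from a script. Its argument "motion" is a list of rows, each a list of 5 numbers: the closure, from -1 (fully open) to 1 (shut), then the shift along the tool's x, y, z in mm, then the turn about the tool's z in degrees. A call has exactly 10 rows; each row is the pose to reach, as a shift and turn from the pose commanded when the call began, along the tool's axes at that moment; what a row does not reach only later rows make up. A row lasts 1/8 s, in which the tool goes at most 62.5 mm and 10.7 degrees, less where a joint would pass 70% of its speed; a pose out of reach is approached as far as the arm can. A call with a gripper value outside its range is refused whole. The fingers move at their own pace and stop on an object; "grip_force" is the grip in N (left out, the last holds). Time passes only in rows, so rows that repeat a pose let the fingers close, or fill a call up. It gives the time, the measured TCP pose, the force and the opening at its end, in the units of the state.
- robot.get_state(): the state, without advancing time (a new reading comes with each control period).
- robot.camera(name): name is "scene" or "side" or "wrist"; returns the picture (420x560x3 uint8, red, green, blue); there is no depth.
- robot.camera_model(name): a dict with "intrinsics" (3x3 intrinsics, pixels), "k1" (the pictures are not rectified: a ray, as slopes to the right and down, at radius r is drawn at 1 + k1 r^2 times it, then the intrinsics apply), "view" (4x4, takes a point from world to camera coordinates). Camera axes: x right, y up, looking along -z (the intrinsics and any distortion apply to the point x, -y, -z); pixel columns grow to the right and rows downward; lengths in m; the calibration is good to about 2 mm. A picture is of the moment at which its call begins: read the wrist's pose just before it. camera_model takes no time and is no camera call; for the wrist camera it gives the pose at the moment of the call.
- robot.sign_off(): hands the job in, once; it reports no verdict.
The state is a dict: "t": time; "q": joint angles; "qd": joint speeds; "joint_efforts": joint torques, N m; "eef_pos": TCP position; "eef_rot": TCP orientation; "ft_force": force on the tool from outside, world axes, zero at the start; "torque": the same for the moment, N m; "opening": finger opening in m.
Only numpy, scipy, OpenCV 4.12 (cv2) and the standard library are available. Lean on these libraries where they do the work, as an engineer would, in place of code of your own. Each camera call takes 0.05 s, during which the arm holds its last target. There are 200 camera calls.

## Working session

There is one attempt and no reset: what is moved stays moved. The work goes in short steps, Python scripts to look and compute and a tool call to move; the robot and the scene stay as the last step left them, time stands still between calls to the robot, and variables do not carry over. Pictures are saved under pics/ and viewed, about 8 in all and at most 12, crops included, and the job is handed in when it is done.

Besides the shell and the picture viewer there is one more tool, called in YAML: its name, and indented under it one key for each argument. step_arm: Moves the arm, as the interface text tells. Its arguments: {"type":"object","properties":{"motion":{"type":"array","items":{"type":"array","items":{"type":"number"}}},"grip_force":{"type":"number"}},"required":["motion"]}

```bash
ls; mkdir -p pics
python3 - <<'E'
from plant import robot
import cv2,numpy as np
print(robot.get_state())
for n in("scene","side"):
    im=robot.camera(n);cv2.imwrite(f"pics/{n}0.png",im[:,:,::-1]);m=robot.camera_model(n);print(n,m)
E
```

```text
pics
{'t': 0.0, 'q': array([ 1.06072695e+00,  2.91287053e-01, -1.54116056e-01,  1.12666608e+00,
        1.71329786e-05,  1.43146606e+00]), 'qd': array([ 1.88636343e-04, -5.05879272e-04,  1.60222792e-03, -1.97134639e-03,
       -1.09024015e-03, -8.11944921e-05]), 'joint_efforts': array([-1.68717534e-04, -5.37144399e+01,  3.31367648e+01,  1.59910962e-02,
       -3.15582392e-04,  1.64651908e-05]), 'eef_pos': array([0.19001859, 0.48897598, 0.24473259]), 'eef_rot': array([-2.11155421e-04,  1.84309739e-01,  9.82868005e-01, -6.00441176e-04]), 'ft_force': array([ 0.97080217,  0.35661024, -0.09803854]), 'torque': array([-0.02125335,  0.03767813,  0.01268758]), 'opening': 0.08522999786922357}
scene {'intrinsics': array([[435.72236164,   0.        , 277.35122032],
       [  0.        , 435.72236164, 213.62769702],
       [  0.        ,   0.        ,   1.        ]]), 'k1': -0.13915958087487787, 'view': array([[-0.475466  ,  0.87966652,  0.01090346,  0.29226541],
       [-0.75990272, -0.41691455,  0.4987285 ,  0.35990207],
       [ 0.44326058,  0.22884288,  0.86668968, -1.61556978],
       [ 0.        ,  0.        ,  0.        ,  1.        ]])}
side {'intrinsics': array([[505.01627067,   0.        , 282.25591812],
       [  0.        , 505.01627067, 214.42833545],
       [  0.        ,   0.        ,   1.        ]]), 'k1': -0.09439875078014535, 'view': array([[-0.98044478, -0.19597349,  0.01795591,  0.56818726],
       [ 0.11759935, -0.51028613,  0.85192632, -0.22073907],
       [-0.15779232,  0.83737833,  0.52335373, -1.47796525],
       [ 0.        ,  0.        ,  0.        ,  1.        ]])}
```

View pics/scene0.png

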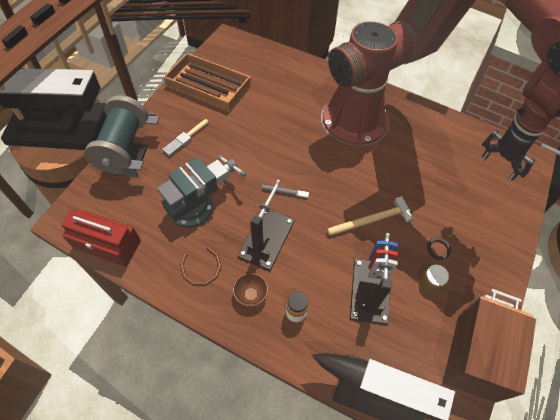

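View pics/side0.png

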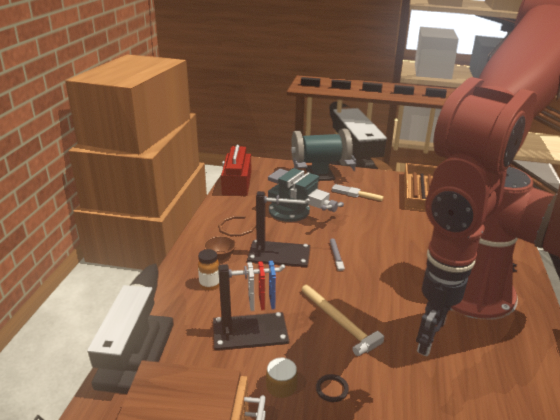

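The scene view shows the full stand near (372,290), the spare stand near (262,240) and the vice near (190,190). The side view shows the full stand's post at (227,300), the spare's at (262,222) and the vice at (295,190). Blue (272,285) is frontmost, then red, with bare at the back.

```bash
cat > h.py <<'E'
import numpy as np,cv2
from plant import robot
from scipy.spatial.transform import Rotation as R
def ray(m,p):
    K=m["intrinsics"];k=m["k1"]
    u=np.array([(p[0]-K[0,2])/K[0,0],(p[1]-K[1,2])/K[1,1]]);s=u.copy()
    for _ in range(30): s=u/(1+k*(s@s))
    V=np.array(m["view"]);d=V[:3,:3].T@np.array([s[0],-s[1],-1]);o=-V[:3,:3].T@V[:3,3]
    return o,d/np.linalg.norm(d)
def plane(m,p,z):
    o,d=ray(m,p);return o+d*(z-o[2])/d[2]
def tri(ms,ps):
    A=np.zeros((3,3));b=np.zeros(3);L=[ray(m,p) for m,p in zip(ms,ps)]
    for o,d in L: P=np.eye(3)-np.outer(d,d);A+=P;b+=P@o
    x=np.linalg.solve(A,b);return x,[np.linalg.norm((np.eye(3)-np.outer(d,d))@(x-o))*1e3 for o,d in L]
def proj(m,X):
    V=np.array(m["view"]);c=V[:3,:3]@np.array(X)+V[:3,3];s=np.array([c[0]/-c[2],-c[1]/-c[2]]);s=s*(1+m["k1"]*(s@s));K=m["intrinsics"]
    return np.array([K[0,0]*s[0]+K[0,2],K[1,1]*s[1]+K[1,2]])
def tool():
    s=robot.get_state();r=s["eef_rot"];return s,R.from_quat([r[1],r[2],r[3],r[0]])
def crop(im,x,y,w,h,f):
    c=cv2.resize(im[y:y+h,x:x+w],None,fx=f,fy=f,interpolation=cv2.INTER_CUBIC)
    for i in range(0,w,10):
        cv2.line(c,(i*f,0),(i*f,8 if (x+i)%50 else 20),(0,255,255),1)
        if (x+i)%50==0: cv2.putText(c,str(x+i),(i*f+2,18),0,.4,(0,255,255))
    for i in range(0,h,10):
        cv2.line(c,(0,i*f),(8 if (y+i)%50 else 20,i*f),(0,255,255),1)
        if (y+i)%50==0: cv2.putText(c,str(y+i),(2,i*f-2),0,.4,(0,255,255))
    return c
E
python3 - <<'E'
from h import *
a=cv2.imread("pics/scene0.png");b=cv2.imread("pics/side0.png")
A=np.hstack([crop(a,230,170,100,100,4),crop(a,330,225,100,100,4)])
B=np.hstack([crop(b,210,180,100,75,4),crop(b,210,255,100,75,4)])
cv2.imwrite("pics/c1.png",np.vstack([A,B])[:, :])
print(A.shape,B.shape)
E
```

```text
(400, 800, 3) (300, 800, 3)
```

```bash
python3 -c "
import cv2;a=cv2.imread('pics/c1.png');cv2.imwrite('pics/c1.png',cv2.resize(a,(686,600)))" && echo ok
python3 - <<'E'
from h import *
a=cv2.imread("pics/scene0.png");b=cv2.imread("pics/side0.png")
cv2.imwrite("pics/c2.png",np.hstack([crop(a,150,145,100,85,4),crop(b,255,160,90,85,4)]))
E
```

```text
ok
```

View pics/c1.png

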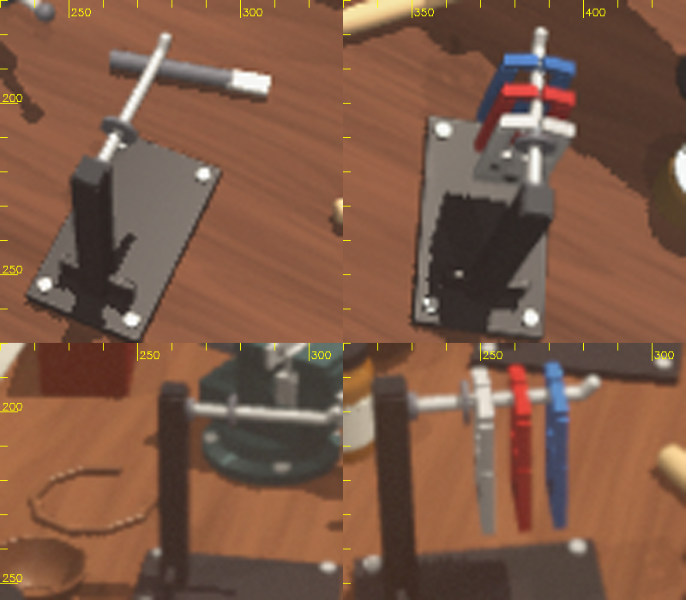

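View pics/c2.png

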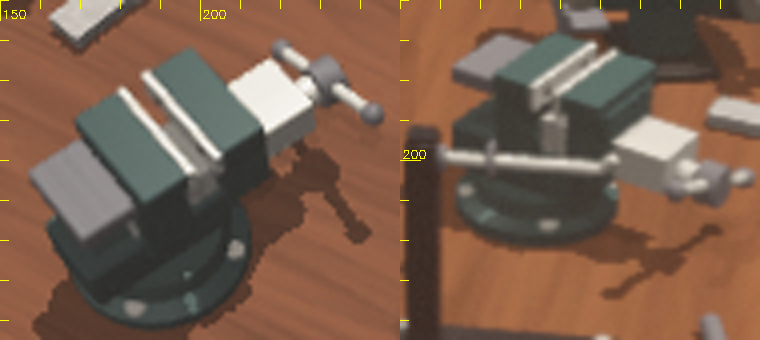

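Run:
```python
from h import *
S=robot.camera_model("scene");D=robot.camera_model("side")
np.set_printoptions(precision=4,suppress=True)
P={"sp_post":((257.1,220.1),(260.4,193.1),.219),"sp_tip":((278.7,180.8),(308,199.8),.21),"sp_wash":((264.7,208.2),(277.9,199),.2),
"f_post":((386.6,283.3),(223.7,266.7),.219),"f_tip":((387.7,234.3),(283.2,266.1),.21),"f_wash":((386.6,265.2),(246.2,271.9),.2)}
for k,(a,b,z) in P.items(): print(k,*tri([S,D],[a,b]),plane(S,a,z),plane(D,b,z))
for k,l in {"sp":[(237.9,256.6),(270.2,269.1),(293.8,220.7)],"f":[(350.4,319.2),(388,323.5),(354.8,259.1)]}.items():
    c=[plane(S,p,.012)[:2] for p in l];print(k,c,np.linalg.norm(c[0]-c[1]),np.linalg.norm(c[1]-c[2]))
    e=c[0]-c[1];print("dir across deg",np.degrees(np.arctan2(e[1],e[0])))
a,b=[plane(S,p,.15)[:2] for p in[(184,165.5),(201.2,185.8)]]
print("vice",a,b,(a+b)/2,np.linalg.norm(a-b),np.degrees(np.arctan2(*(a-b)[::-1])))
c,d=[plane(D,p,.15)[:2] for p in[(255+(604-400)/4,160+47/4),(255+(544-400)/4,160+93/4)]]
print("vice side",c,d,(c+d)/2,np.linalg.norm(c-d),np.degrees(np.arctan2(*(c-d)[::-1])))
# handle end
# masks of plates
for n,m in(("scene",S),("side",D)):
    im=cv2.cvtColor(cv2.imread(f"pics/{n}0.png"),cv2.COLOR_BGR2HSV)
    x0,y0,w,h=(365,230,40,40) if n=="scene" else (235,250,60,70)
    for col,(lo,hi) in {"blue":((100,120,60),(125,255,255)),"red":((0,200,130),(4,255,255)),"red2":((175,170,100),(180,255,255))}.items():
        k=cv2.inRange(im,lo,hi)[y0:y0+h,x0:x0+w];ys,xs=np.nonzero(k)
        if len(xs): print(n,col,len(xs),xs.min()+x0,xs.max()+x0,ys.min()+y0,ys.max()+y0,xs.mean()+x0,ys.mean()+y0)
```

```text
sp_post [ 0.6588 -0.0394  0.2181] [np.float64(1.4119449250349363), np.float64(1.4119449250350025)] [ 0.6606 -0.0382  0.219 ] [ 0.6577 -0.0396  0.219 ]
sp_tip [ 0.5163 -0.0515  0.2074] [np.float64(0.5446171384052483), np.float64(0.5446171384051097)] [ 0.5185 -0.0503  0.21  ] [ 0.5154 -0.0478  0.21  ]
sp_wash [ 0.6076 -0.0455  0.2004] [np.float64(2.4054369794615753), np.float64(2.4054369794617805)] [ 0.6097 -0.0442  0.2   ] [ 0.6063 -0.0494  0.2   ]
f_post [0.6608 0.3276 0.218 ] [np.float64(1.3625118246444274), np.float64(1.3625118246445564)] [0.6625 0.3283 0.219 ] [0.6595 0.3276 0.219 ]
f_tip [0.526  0.2803 0.2072] [np.float64(1.2120164791196955), np.float64(1.2120164791196493)] [0.5289 0.2808 0.21  ] [0.5246 0.2826 0.21  ]
f_wash [0.6085 0.3115 0.2004] [np.float64(0.6578914488852109), np.float64(0.6578914488853493)] [0.6076 0.3112 0.2   ] [0.609  0.3116 0.2   ]
sp [array([ 0.7013, -0.089 ]), array([0.6901, 0.0164]), array([0.5097, 0.0023])] 0.10593003142892604 0.18091866432206086
dir across deg -83.8850570501469
f [array([0.7164, 0.2905]), array([0.6777, 0.3913]), array([0.539 , 0.2262])] 0.10802836717755597 0.21563055485085875
dir across deg -68.99775341105904
vice [ 0.5706 -0.3479] [ 0.6073 -0.2606] [ 0.589  -0.3043] 0.09468848421769095 -112.77490933769197
vice side [ 0.5662 -0.3466] [ 0.6021 -0.2496] [ 0.5841 -0.2981] 0.10341703311354358 -110.31617138582831
scene blue 57 376 396 241 246 386.5438596491228 242.80701754385964
side blue 37 270 274 261 281 271.6756756756757 268.56756756756755
```

```bash
cat >> h.py <<'E'
def move(target,yaw=None):
    "tool-frame shift (mm) and turn (deg) to bring TCP to target with tool y along yaw (deg, mod 180)"
    s,r=tool();sh=r.inv().apply(np.array(target)-s["eef_pos"])*1e3
    y=r.apply([0,1,0]);cur=np.degrees(np.arctan2(y[1],y[0]))
    d=None if yaw is None else -(((yaw-cur)+90)%180-90)   # tool z is down: turn sense reversed
    print("shift",sh.round(1),"turn",d,"tilt z",r.apply([0,0,1]).round(4),"yawy",round(cur,2));return sh,d
def st():
    s,r=tool();print("t",round(s["t"],2),"p",(s["eef_pos"]*1e3).round(1),"F",s["ft_force"].round(2),"T",s["torque"].round(3),"op",round(s["opening"]*1e3,1),"q",s["q"].round(2))
E
python3 - <<'E'
from h import *
np.set_printoptions(precision=4,suppress=True)
s,r=tool();m=robot.camera_model("wrist");V=m["view"]
o=-V[:3,:3].T@V[:3,3];print("cam in tool",r.inv().apply(o-s["eef_pos"]),"axes in tool\n",r.inv().as_matrix()@V[:3,:3].T,m["intrinsics"],m["k1"])
print(move([0.52,0.277,0.30],110)); print(move([0.5485,0.287,0.30],110))
st()
E
```

```text
cam in tool [ 0.0645  0.0004 -0.1267] axes in tool
 [[ 0.0006  0.9658  0.2595]
 [ 1.     -0.001   0.0012]
 [ 0.0014  0.2595 -0.9658]] [[330.1519   0.     275.4334]
 [  0.     330.1519 209.2762]
 [  0.       0.       1.    ]] -4.9412323268658e-05
shift [-384.3  -78.1  -55.2] turn -41.2458243390484 tilt z [-0.0006 -0.001  -1.    ] yawy 68.75
(array([-384.3314,  -78.102 ,  -55.1784]), np.float64(-41.2458243390484))
shift [-407.3  -58.5  -55.2] turn -41.2458243390484 tilt z [-0.0006 -0.001  -1.    ] yawy 68.75
(array([-407.2706,  -58.4541,  -55.2044]), np.float64(-41.2458243390484))
t 0.1 p [190.1 489.  244.8] F [ 0.41  0.16 -0.66] T [ 0.021 -0.02  -0.025] op 85.3 q [ 1.06  0.29 -0.15  1.13  0.    1.43]
```

step_arm:
  motion:
    - [-1,-50,-10,-20,-6]
    - [-1,-110,-20,-40,-12]
    - [-1,-165,-30,-55,-18]
    - [-1,-220,-42,-55,-24]
    - [-1,-275,-54,-55,-30]
    - [-1,-330,-66,-55,-36]
    - [-1,-384,-78,-55,-41]
    - [-1,-384,-78,-55,-41]
    - [-1,-384,-78,-55,-41]
    - [-1,-384,-78,-55,-41]
  grip_force: 20

```text
t: 1.35
eef_pos: [0.519, 0.2782, 0.3004]
eef_rot: [-0.0, -0.172, 0.985, 0.0]
ft_force: [-0.8, -0.1, 0.7]
opening: 0.0853
```

Run:
```python
from h import *
import pickle
st();m=robot.camera_model("wrist");im=robot.camera("wrist");pickle.dump(m,open("w1.pkl","wb"))
cv2.imwrite("pics/w1.png",im[:,:,::-1])
```

```text
t 1.35 p [519.  278.2 300.4] F [-0.83 -0.12  0.74] T [ 0.018  0.017 -0.019] op 85.3 q [0.37 0.4  0.14 1.32 0.   0.02]
```

View pics/w1.png

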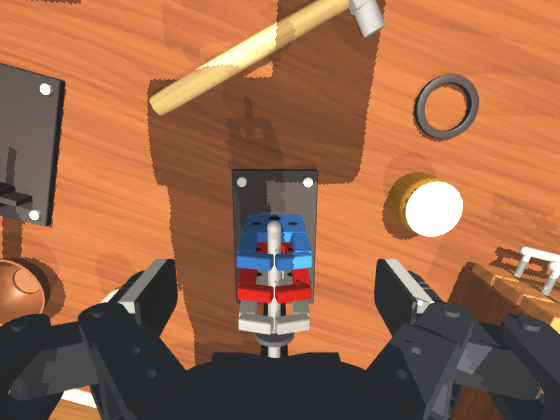

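Run:
```python
from h import *
import pickle
np.set_printoptions(precision=4,suppress=True)
m=pickle.load(open("w1.pkl","rb"))
for n,p,z in [("tip",(274,226),.21),("wash",(274.5,338),.2),("pegmid",(274.5,277),.205),("footL",(233,170),.012),("footR",(318,169.5),.012),
 ("blue L",(237,260),.213),("blue R",(311,260),.213),("red L",(238,288),.213),("red R",(311,288),.213),("bareL",(239,323),.213),("bareR",(310,323),.213)]:
    print(n,plane(m,p,z))
im=cv2.cvtColor(cv2.imread("pics/w1.png"),cv2.COLOR_BGR2HSV)
for x in(250,298): print(x,[(y,*im[y,x]) for y in range(238,336,3)])
a,b=plane(m,(274,226),.21),plane(m,(274.5,338),.2);d=b-a;print(np.degrees(np.arctan2(d[1],d[0])),np.linalg.norm(d[:2]))
```

```text
tip [0.5247 0.2787 0.21  ]
wash [0.6155 0.3117 0.2   ]
pegmid [0.5632 0.2929 0.205 ]
footL [0.5329 0.2255 0.012 ]
footR [0.4959 0.3262 0.012 ]
blue L [0.5561 0.2625 0.213 ]
blue R [0.5385 0.3112 0.213 ]
red L [0.5765 0.2699 0.213 ]
red R [0.5587 0.3191 0.213 ]
bareL [0.6034 0.2795 0.213 ]
bareR [0.5856 0.3289 0.213 ]
250 [(238, np.uint8(107), np.uint8(157), np.uint8(104)), (241, np.uint8(107), np.uint8(159), np.uint8(104)), (244, np.uint8(106), np.uint8(159), np.uint8(104)), (247, np.uint8(107), np.uint8(157), np.uint8(104)), (250, np.uint8(106), np.uint8(160), np.uint8(113)), (253, np.uint8(107), np.uint8(160), np.uint8(105)), (256, np.uint8(106), np.uint8(165), np.uint8(125)), (259, np.uint8(106), np.uint8(172), np.uint8(209)), (262, np.uint8(107), np.uint8(170), np.uint8(208)), (265, np.uint8(107), np.uint8(169), np.uint8(204)), (268, np.uint8(110), np.uint8(141), np.uint8(175)), (271, np.uint8(0), np.uint8(194), np.uint8(122)), (274, np.uint8(1), np.uint8(196), np.uint8(122)), (277, np.uint8(1), np.uint8(196), np.uint8(122)), (280, np.uint8(0), np.uint8(197), np.uint8(119)), (283
[... 1910 characters left out ...]
int8(220)), (298, np.uint8(2), np.uint8(218), np.uint8(220)), (301, np.uint8(3), np.uint8(75), np.uint8(140)), (304, np.uint8(22), np.uint8(23), np.uint8(123)), (307, np.uint8(21), np.uint8(21), np.uint8(123)), (310, np.uint8(21), np.uint8(21), np.uint8(123)), (313, np.uint8(20), np.uint8(24), np.uint8(159)), (316, np.uint8(19), np.uint8(17), np.uint8(119)), (319, np.uint8(18), np.uint8(21), np.uint8(123)), (322, np.uint8(16), np.uint8(26), np.uint8(213)), (325, np.uint8(19), np.uint8(24), np.uint8(220)), (328, np.uint8(19), np.uint8(24), np.uint8(219)), (331, np.uint8(11), np.uint8(49), np.uint8(218)), (334, np.uint8(12), np.uint8(166), np.uint8(227))]
19.984110789553185 0.09662635146218011
```

Run:
```python
from h import *
import pickle
np.set_printoptions(precision=4,suppress=True)
m=pickle.load(open("w1.pkl","rb"))
P={}
for n,r in [("blue",263),("red",295.5),("bare",325.5)]:
    P[n]=plane(m,(274,r),.211);d=P[n]-np.array([.6607,.328,.211]);print(n,P[n],"dist from post",np.linalg.norm(d))
move([*P["blue"][:2],.25],110)
```

```text
blue [0.5503 0.2879 0.211 ] dist from post 0.11747089833288032
red [0.5744 0.2965 0.211 ] dist from post 0.09185633292819706
bare [0.5979 0.305  0.211 ] dist from post 0.06689171577587527
shift [-32.7  -1.6  50.5] turn -0.17779475422901214 tilt z [-0.0001  0.0001 -1.    ] yawy 109.82
```

step_arm:
  motion:
    - [-1,-17,-0.5,5,0]
    - [-1,-33,-1,20,0]
    - [-1,-33,-1,40,0]
    - [-1,-33,-1,60,0]
    - [-1,-33,-1,80,0]
    - [-1,-33,-1,100,0]
    - [-1,-33,-1,115,0]
    - [-1,-33,-1,126,0]
    - [-1,-33,-1,126,0]
    - [-1,-33,-1,126,0]

```text
t: 2.65
eef_pos: [0.5516, 0.2879, 0.1749]
eef_rot: [0.0, -0.172, 0.985, 0.0]
ft_force: [1.2, -0.6, -0.0]
opening: 0.0857
```

step_arm:
  motion:
    - [-0.6,0,0,0,0]
    - [-0.5,0,0,0,0]
    - [-0.4,0,0,0,0]
    - [-0.35,0,0,0,0]
    - [-0.3,0,0,0,0]
    - [-0.2,0,0,0,0]
    - [0,0,0,0,0]
    - [0.3,0,0,0,0]
    - [1,0,0,0,0]
    - [1,0,0,0,0]
  grip_force: 25

```text
t: 3.9
eef_pos: [0.5513, 0.2878, 0.1745]
eef_rot: [0.0, -0.172, 0.985, 0.0]
ft_force: [-1.8, 0.3, 5.2]
opening: 0.0561
```

Run:
```python
from h import *
st();move([.55,.288,.25],110)
m=robot.camera_model("wrist");im=robot.camera("wrist");cv2.imwrite("pics/w2.png",im[:,:,::-1])
```

```text
t 3.9 p [551.3 287.8 174.5] F [-1.84  0.25  5.18] T [ 0.13   0.216 -0.003] op 56.1 q [0.36 0.52 0.   1.06 0.   0.02]
shift [  1.2   0.7 -75.5] turn -0.24372320164650318 tilt z [ 2.e-04  2.e-04 -1.e+00] yawy 109.76
```

View pics/w2.png

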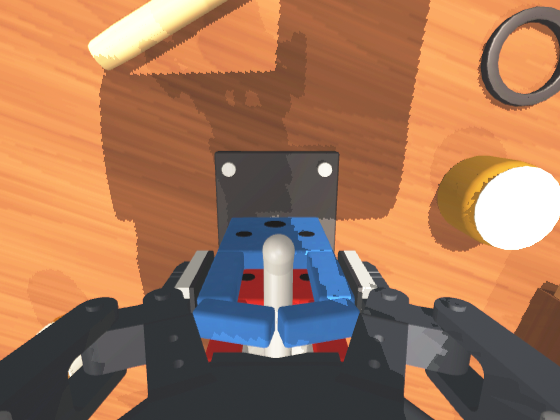

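Blue is gripped (opening 56.1 mm) with the peg tip centred at (278,245). Next I lift it and draw it out over the tip.

step_arm:
  motion:
    - [1,0,0,-3,0]
    - [1,0,0,-10,0]
    - [1,0,0,-17,0]
    - [1,0,0,-22,0]
    - [1,8,0,-22,0]
    - [1,24,0,-22,0]
    - [1,40,0,-22,0]
    - [1,56,0,-22,0]
    - [1,68,0,-22,0]
    - [1,70,0,-40,0]
  grip_force: 40

```text
t: 5.2
eef_pos: [0.4834, 0.2633, 0.2134]
eef_rot: [-0.002, -0.172, 0.985, -0.0]
ft_force: [0.3, 1.2, -5.0]
opening: 0.0553
```

Run:
```python
from h import *
st()
yaw=5.5;u=np.array([np.cos(np.radians(yaw)),np.sin(np.radians(yaw))])
post=np.array([.659,-.039])
p=post-u*.225;print(p);move([*p,.28],90+yaw)
```

```text
t 5.2 p [483.4 263.3 213.4] F [ 0.32  1.24 -4.96] T [ 0.013 -0.043  0.037] op 55.3 q [ 0.37  0.36 -0.14  1.07 -0.    0.02]
[ 0.43503586 -0.06056529]
shift [ 155.2 -288.5  -66.1] turn 14.26337656181316 tilt z [-0.003  -0.0012 -1.    ] yawy 109.76
```

Run:
```python
from h import *
yaw=5.5;u=np.array([np.cos(np.radians(yaw)),np.sin(np.radians(yaw))])
post=np.array([.659,-.039])
p=post-u*.06;print(p);move([*p,.34],90+yaw)
```

```text
[ 0.59927623 -0.04475075]
shift [  -4.5 -329.1 -126.6] turn 14.26337656181316 tilt z [-0.003  -0.0012 -1.    ] yawy 109.76
```

step_arm:
  motion:
    - [1,0,-5,-40,0]
    - [1,0,-40,-80,2]
    - [1,0,-95,-126,4]
    - [1,0,-150,-126,6]
    - [1,-2,-205,-126,8]
    - [1,-4,-255,-126,10]
    - [1,-4.5,-300,-126,12]
    - [1,-4.5,-329,-126,14.3]
    - [1,-4.5,-329,-126,14.3]
    - [1,-4.5,-329,-126,14.3]

```text
t: 6.45
eef_pos: [0.6004, -0.0437, 0.3401]
eef_rot: [-0.0, -0.048, 0.999, 0.0]
ft_force: [0.8, 0.8, -3.8]
opening: 0.0554
```

Run:
```python
from h import *
import pickle
st();m=robot.camera_model("wrist");im=robot.camera("wrist");pickle.dump(m,open("w3.pkl","wb"))
cv2.imwrite("pics/w3.png",im[:,:,::-1])
im=robot.camera("side");cv2.imwrite("pics/s3.png",im[:,:,::-1])
```

```text
t 6.45 p [600.4 -43.7 340.1] F [ 0.82  0.84 -3.76] T [ 0.066 -0.018  0.02 ] op 55.4 q [-0.19  0.42  0.28  1.43  0.   -0.29]
```

View pics/w3.png

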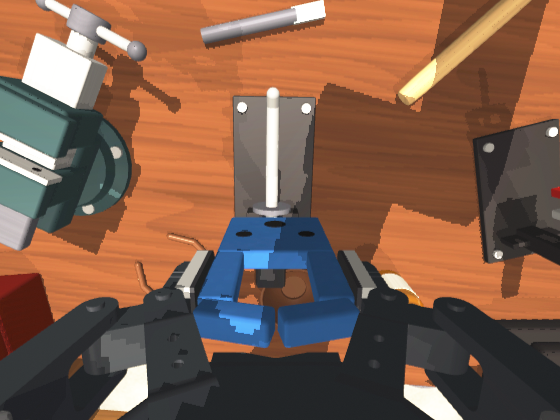

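Run:
```python
from h import *
import pickle
np.set_printoptions(precision=4,suppress=True)
m=pickle.load(open("w3.pkl","rb"));w1=pickle.load(open("w1.pkl","rb"))
g=cv2.cvtColor(cv2.imread("pics/w3.png"),cv2.COLOR_BGR2GRAY).astype(int)
for y in (95,105,120,140,160,180,195):
    r=g[y,250:300];xs=np.nonzero(r>150)[0]+250;print(y,xs.min(),xs.max(),(xs.min()+xs.max())/2,len(xs),end="; ")
print()
T=plane(m,(272.7,88),.21);Wp=plane(m,(272.3,210),.2);print(T,Wp)
for z in (.19,.2,.21):
    a=plane(m,(272.8,120),z);b=plane(m,(272.3,195),z);d=b-a;print(z,a,b,np.degrees(np.arctan2(d[1],d[0])))
fl,fr=plane(m,(233.5,97),.012),plane(m,(315.5,97),.012);print("foot",fl,fr,np.linalg.norm(fl-fr),np.degrees(np.arctan2(*(fr-fl)[1::-1])))
# side peg profile: centre row of bright peg vs col
for n in("side0","s3"):
    im=cv2.imread(f"pics/{n}.png");g=im.astype(int)
    out=[]
    for x in (266,270,274,284,288,292,296,300):
        c=g[190:212,x].min(axis=1);w=np.clip(c-90,0,None);out.append((x,round((w*np.arange(190,212)).sum()/max(w.sum(),1),2),c.max()))
    print(n,[(a,float(b)) for a,b,c in out])
```

```text
95 267 278 272.5 12; 105 267 277 272.0 11; 120 266 278 272.0 13; 140 266 278 272.0 13; 160 266 277 271.5 12; 180 266 277 271.5 12; 195 266 277 271.5 12; 
[ 0.5134 -0.0544  0.21  ] [ 0.6084 -0.0458  0.2   ]
0.19 [ 0.5359 -0.0524  0.19  ] [ 0.5978 -0.0469  0.19  ] 4.994709579563041
0.2 [ 0.5359 -0.0523  0.2   ] [ 0.5956 -0.047   0.2   ] 4.994709579563033
0.21 [ 0.5359 -0.0522  0.21  ] [ 0.5934 -0.0472  0.21  ] 4.994709579563031
foot [ 0.5116 -0.1078  0.012 ] [ 0.5013 -0.0011  0.012 ] 0.10720314189019012 95.5048954430801
side0 [(266, 197.78), (270, 200.66), (274, 199.04), (284, 199.66), (288, 200.07), (292, 199.03), (296, 199.55), (300, 200.8)]
s3 [(266, 198.0), (270, 202.77), (274, 199.06), (284, 199.65), (288, 200.02), (292, 198.84), (296, 199.44), (300, 200.81)]
```

Run:
```python
from h import *
np.set_printoptions(precision=4,suppress=True)
D=robot.camera_model("side")
def vp(p,a,yaw):
    o,d=ray(D,p);n=np.array([-np.sin(yaw),np.cos(yaw),0]);return o+d*(n@(a-o))/(n@d)
post=np.array([.659,-.0415,0]);y=np.radians(5.2);A=np.array([.5956,-.047,0])
for p in [(266,198),(274,199.04),(284,199.66),(288,200.05),(300,200.8)]:
    X=vp(p,A,y);print(X,np.linalg.norm(X[:2]-post[:2])-.0125)
g=cv2.imread("pics/side0.png").astype(int)
A=np.array([.6155,.3117,0]);y=np.radians(20);post=np.array([.6607,.328,0])
for x in (232,236,240,256,257,266,267):
    c=g[262:282,x].min(axis=1);w=np.clip(c-90,0,None);r=(w*np.arange(262,282)).sum()/max(w.sum(),1)
    X=vp((x,r),A,y);print(x,r,X,np.linalg.norm(X[:2]-post[:2])-.0125)
move([.6,-.0475,.34],95.2)
```

```text
[ 0.6413 -0.0428  0.2025] 0.00520615932535199
[ 0.6173 -0.045   0.2009] 0.02930480596615941
[ 0.5874 -0.0477  0.2011] 0.05932912777705439
[ 0.5755 -0.0488  0.2007] 0.07132186981396284
[ 0.5398 -0.0521  0.201 ] 0.10717919951093408
232 272.12152777777777 [0.6416 0.3212 0.201 ] 0.00779771281854123
236 271.8101983002833 [0.6326 0.3179 0.201 ] 0.017370855678031677
240 271.5416666666667 [0.6236 0.3146 0.2009] 0.02695723387787227
256 270.31804281345563 [0.5874 0.3015 0.2008] 0.06549399820871471
257 270.23856209150324 [0.5851 0.3006 0.2008] 0.06791241950189177
266 269.540625 [0.5646 0.2932 0.2008] 0.08973179032930344
267 269.47484276729557 [0.5623 0.2923 0.2007] 0.09216236054980986
shift [ 0.9 -4.3  0.4] turn 0.3300972739233714 tilt z [-0.      0.0002 -1.    ] yawy 95.53
```

step_arm:
  motion:
    - [1,35,-1,0,0]
    - [1,80,-2.7,0,0]
    - [1,125,-2.7,5,0]
    - [1,155,-2.7,30,0]
    - [1,160,-2.7,65,0]
    - [1,160,-2.7,100,0]
    - [1,160,-2.7,130,0]
    - [1,160,-2.7,143.5,0]
    - [1,160,-2.7,143.5,0]
    - [1,160,-2.7,143.5,0]

```text
t: 7.8
eef_pos: [0.4426, -0.062, 0.1979]
eef_rot: [0.001, -0.048, 0.999, -0.0]
ft_force: [-0.8, 0.9, -3.6]
opening: 0.0553
```

Run:
```python
from h import *
st();move([.6,-.0475,.34],95.2)
```

```text
t 7.8 p [442.6 -62.  197.9] F [-0.76  0.91 -3.57] T [-0.008 -0.011 -0.012] op 55.3 q [-0.3   0.18 -0.43  0.96  0.   -0.4 ]
shift [-158.3   -0.6 -141.8] turn 0.27546509123540375 tilt z [ 1.7e-03 -5.0e-04 -1.0e+00] yawy 95.48
```

step_arm:
  motion:
    - [1,-10,0,0,0]
    - [1,-25,0,0,0]
    - [1,-40,0,0,0]
    - [1,-55,0,0,0]
    - [1,-70,0,0,0]
    - [1,-85,0,0,0]
    - [1,-97,0,0,0]
    - [1,-103,0,0,0]
    - [1,-103,0,0,0]
    - [1,-103,0,0,0]

```text
t: 9.05
eef_pos: [0.5439, -0.0522, 0.1968]
eef_rot: [-0.0, -0.048, 0.999, 0.0]
ft_force: [-0.4, 0.6, -4.5]
opening: 0.0554
```

Run:
```python
from h import *
st();im=robot.camera("wrist")[:,:,::-1];cv2.imwrite("pics/w4.png",crop(np.ascontiguousarray(im),180,200,190,160,4))
```

```text
t 9.05 p [543.9 -52.2 196.8] F [-0.43  0.57 -4.55] T [0.062 0.013 0.01 ] op 55.4 q [-0.23  0.36 -0.18  1.03 -0.   -0.32]
```

View pics/w4.png

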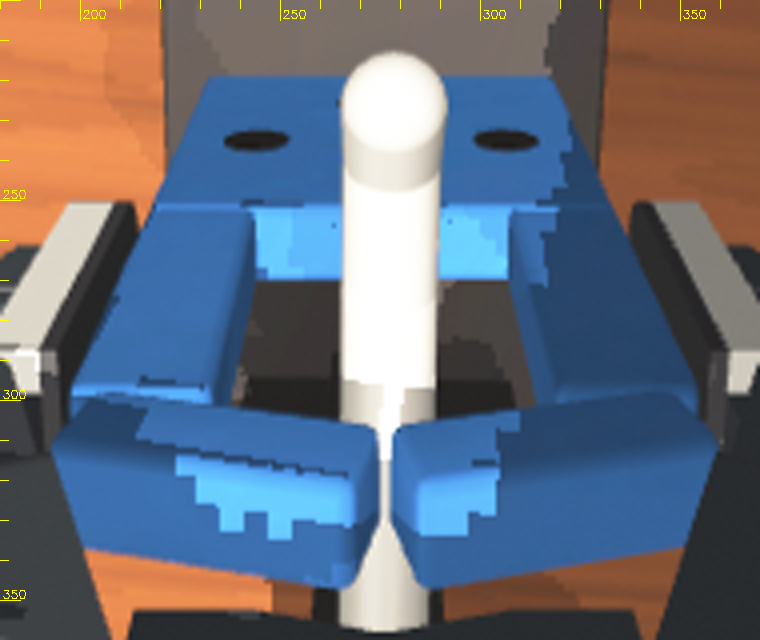

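The peg sits centred in the plate's eye, with the peg at column 276 and the roof apex at 276. Next I push it in, then lower it most of the way.

step_arm:
  motion:
    - [1,-10,0,0,0]
    - [1,-22,0,0,0]
    - [1,-34,0,0,0]
    - [1,-44,0,0,0]
    - [1,-50,0,0,0]
    - [1,-53,0,0,0]
    - [1,-53,0,5,0]
    - [1,-53,0,12,0]
    - [1,-53,0,17,0]
    - [1,-53,0,18,0]
  grip_force: 30

```text
t: 10.35
eef_pos: [0.5966, -0.0471, 0.1782]
eef_rot: [-0.0, -0.048, 0.999, 0.0]
ft_force: [-0.2, 0.4, -4.1]
opening: 0.0554
```

step_arm:
  motion:
    - [1,0,0,0,0]
    - [1,0,0,0.3,0]
    - [1,0,0,0.6,0]
    - [1,0,0,0.9,0]
    - [1,0,0,1.2,0]
    - [1,0,0,1.5,0]
    - [1,0,0,1.8,0]
    - [1,0,0,2.1,0]
    - [1,0,0,2.1,0]
    - [1,0,0,2.1,0]
  grip_force: 30

```text
t: 11.6
eef_pos: [0.5971, -0.0472, 0.1767]
eef_rot: [-0.0, -0.048, 0.999, 0.0]
ft_force: [-0.3, 0.4, -4.3]
opening: 0.0559
```

step_arm:
  motion:
    - [1,0,0,0.3,0]
    - [1,0,0,0.6,0]
    - [1,0,0,0.9,0]
    - [1,0,0,1.2,0]
    - [1,0,0,1.5,0]
    - [1,0,0,1.5,0]
    - [1,0,0,1.5,0]
    - [1,0,0,1.5,0]
    - [1,0,0,1.5,0]
    - [1,0,0,1.5,0]

```text
t: 12.85
eef_pos: [0.5971, -0.0472, 0.1752]
eef_rot: [-0.0, -0.048, 0.999, 0.0]
ft_force: [-0.0, 0.3, -3.9]
opening: 0.0553
```

step_arm:
  motion:
    - [1,0,0,0.3,0]
    - [1,0,0,0.6,0]
    - [1,0,0,0.9,0]
    - [1,0,0,1.2,0]
    - [1,0,0,1.5,0]
    - [1,0,0,1.5,0]
    - [1,0,0,1.5,0]
    - [1,0,0,1.5,0]
    - [1,0,0,1.5,0]
    - [1,0,0,1.5,0]

```text
t: 14.1
eef_pos: [0.5973, -0.0472, 0.1747]
eef_rot: [0.001, -0.048, 0.999, -0.0]
ft_force: [-3.7, 0.7, 7.7]
opening: 0.0553
```

step_arm:
  motion:
    - [1,0,0,-0.3,0]
    - [1,0,0,-0.5,0]
    - [1,0,0,-0.5,0]
    - [-0.3,0,0,-0.5,0]
    - [-0.35,0,0,-0.5,0]
    - [-0.4,0,0,-0.5,0]
    - [-0.5,0,0,-0.5,0]
    - [-0.7,0,0,-0.5,0]
    - [-1,0,0,-0.5,0]
    - [-1,0,0,-0.5,0]
  grip_force: 20

```text
t: 15.35
eef_pos: [0.5971, -0.0472, 0.1742]
eef_rot: [0.0, -0.048, 0.999, 0.0]
ft_force: [0.5, -0.8, 0.2]
opening: 0.0857
```

Run:
```python
from h import *
st();im=robot.camera("side")[:,:,::-1];cv2.imwrite("pics/s5.png",im)
D=robot.camera_model("side")
# expected pixel for blue plate top/bottom/washer
g=cv2.cvtColor(im,cv2.COLOR_BGR2HSV);k=cv2.inRange(g,(100,120,60),(125,255,255))[170:250,255:320];ys,xs=np.nonzero(k);print(len(xs),xs.min()+255,xs.max()+255,ys.min()+170,ys.max()+170)
w=np.ascontiguousarray(robot.camera("wrist")[:,:,::-1])
cv2.imwrite("pics/c5.png",np.hstack([crop(np.ascontiguousarray(im),240,170,90,100,4),crop(w,170,190,210,200,2)]))
```

```text
t 15.35 p [597.1 -47.2 174.2] F [ 0.54 -0.8   0.18] T [-0.018  0.03  -0.014] op 85.7 q [-0.2   0.48 -0.07  1.03  0.   -0.3 ]Traceback (most recent call last):
  File "<stdin>", line 5, in <module>
    return umr_minimum(a, axis, None, out, keepdims, initial, where)
ValueError: zero-size array to reduction operation minimum which has no identity
```

step_arm:
  motion:
    - [-1,0,0,-8,0]
    - [-1,0,0,-25,0]
    - [-1,0,0,-50,0]
    - [-1,0,0,-80,0]
    - [-1,15,0,-105,0]
    - [-1,35,0,-126,0]
    - [-1,45,0,-126,0]
    - [-1,45,0,-126,0]
    - [-1,45,0,-126,0]
    - [-1,45,0,-126,0]

```text
t: 16.65
eef_pos: [0.5524, -0.0514, 0.2994]
eef_rot: [-0.001, -0.048, 0.999, 0.0]
ft_force: [0.1, 0.3, 0.0]
opening: 0.0853
```

Run:
```python
from h import *
import pickle
st();m=robot.camera_model("wrist");pickle.dump(m,open("w5.pkl","wb"))
w=np.ascontiguousarray(robot.camera("wrist")[:,:,::-1]);cv2.imwrite("pics/w5.png",w)
im=np.ascontiguousarray(robot.camera("side")[:,:,::-1]);cv2.imwrite("pics/s5.png",im)
cv2.imwrite("pics/c5.png",np.hstack([crop(im,240,170,90,100,4),crop(w,190,180,170,200,2)]))
move([.5744,.2965,.30],110)
```

```text
t 16.65 p [552.4 -51.4 299.4] F [0.05 0.26 0.  ] T [0.036 0.01  0.025] op 85.3 q [-0.22  0.33  0.04  1.28  0.   -0.32]
shift [-5.500e+01  3.442e+02 -3.000e-01] turn -14.537552542435563 tilt z [-9.e-04  2.e-04 -1.e+00] yawy 95.46
```

View pics/c5.png

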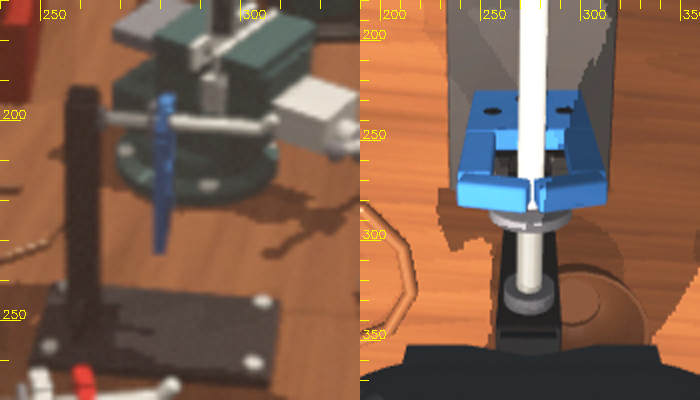

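Blue hangs close against the washer: in the wrist view the plate's rear is at row 285 with the washer just behind it, and it hangs straight. Red next.

Run:
```python
from h import *
move([.5742,.2970,.30],109.8)
```

```text
shift [-5.490e+01  3.447e+02 -3.000e-01] turn -14.33755254243556 tilt z [-9.e-04  2.e-04 -1.e+00] yawy 95.46
```

step_arm:
  motion:
    - [-1,-8,40,-5,-2]
    - [-1,-16,90,-5,-4]
    - [-1,-24,145,-5,-6]
    - [-1,-32,200,-5,-8]
    - [-1,-40,255,-5,-10]
    - [-1,-48,305,-5,-12]
    - [-1,-54.5,344.7,-2,-14.3]
    - [-1,-54.5,344.7,0,-14.3]
    - [-1,-54.5,344.7,20,-14.3]
    - [-1,-54.5,344.7,40,-14.3]

```text
t: 18.0
eef_pos: [0.574, 0.2962, 0.2595]
eef_rot: [0.0, -0.171, 0.985, -0.0]
ft_force: [0.1, 0.5, -0.3]
opening: 0.0855
```

Run:
```python
from h import *
st();move([.5742,.2970,.1745],109.8)
```

```text
t 18.0 p [574.  296.2 259.5] F [ 0.09  0.49 -0.34] T [ 0.018 -0.026 -0.013] op 85.5 q [ 0.36  0.52  0.24  1.29 -0.    0.02]
shift [-0.5  0.7 85. ] turn -0.08636397282617736 tilt z [ 1.e-04 -3.e-04 -1.e+00] yawy 109.71
```

step_arm:
  motion:
    - [-1,0,0.7,20,0]
    - [-1,0,0.7,40,0]
    - [-1,0,0.7,60,0]
    - [-1,0,0.7,76,0]
    - [-1,0,0.7,85,0]
    - [-0.7,0,0.7,85,0]
    - [-0.5,0,0.7,85,0]
    - [-0.4,0,0.7,85,0]
    - [-0.3,0,0.7,85,0]
    - [-0.2,0,0.7,85,0]
  grip_force: 25

```text
t: 19.25
eef_pos: [0.5739, 0.2977, 0.1759]
eef_rot: [0.001, -0.172, 0.985, 0.0]
ft_force: [-0.5, -0.5, 5.4]
opening: 0.0558
```

step_arm:
  motion:
    - [0.3,0,0,0,0]
    - [1,0,0,0,0]
    - [1,0,0,0,0]
    - [1,0,0,-3,0]
    - [1,0,0,-10,0]
    - [1,0,0,-17,0]
    - [1,0,0,-22,0]
    - [1,8,0,-22,0]
    - [1,22,0,-22,0]
    - [1,30,0,-22,0]
  grip_force: 40

```text
t: 20.5
eef_pos: [0.5442, 0.2871, 0.1971]
eef_rot: [-0.0, -0.172, 0.985, -0.0]
ft_force: [-0.2, 0.3, -3.6]
opening: 0.0554
```

Run:
```python
from h import *
st();im=np.ascontiguousarray(robot.camera("wrist")[:,:,::-1]);cv2.imwrite("pics/w6.png",im)
a=cv2.imread("pics/w2.png")
for i in(a,im):
    g=cv2.cvtColor(i,cv2.COLOR_BGR2HSV)
    print([tuple(int(v) for v in g[y,235]) for y in range(300,350,6)])
```

```text
t 20.5 p [544.2 287.1 197.1] F [-0.22  0.28 -3.56] T [0.006 0.012 0.016] op 55.4 q [0.37 0.49 0.02 1.1  0.   0.02]
[(107, 157, 117), (107, 155, 125), (107, 155, 125), (107, 163, 167), (106, 168, 208), (107, 167, 205), (107, 164, 230), (107, 159, 217), (1, 193, 145)]
[(2, 196, 138), (0, 193, 145), (1, 193, 145), (1, 202, 192), (1, 210, 236), (1, 209, 250), (1, 210, 249), (1, 185, 238), (21, 23, 144)]
```

step_arm:
  motion:
    - [1,12,0,0,0]
    - [1,26,0,0,0]
    - [1,40,0,0,0]
    - [1,46,0,0,0]
    - [1,50,-3,-10,0]
    - [1,60,-25,-25,1.5]
    - [1,75,-65,-35,3]
    - [1,90,-110,-35,4.5]
    - [1,100,-155,-35,6]
    - [1,110,-200,-35,8]

```text
t: 21.8
eef_pos: [0.51, 0.0603, 0.2332]
eef_rot: [0.001, -0.102, 0.995, -0.0]
ft_force: [0.7, -0.3, -4.6]
opening: 0.0554
```

Run:
```python
from h import *
st();move([.4426,-.0620,.1970],95.4)
```

```text
t 21.8 p [510.   60.3 233.2] F [ 0.75 -0.34 -4.64] T [-0.033 -0.121  0.043] op 55.4 q [-0.02  0.28 -0.21  1.09 -0.   -0.23]
shift [  90.9 -106.1   36.1] turn 6.2952728048516065 tilt z [ 1.7e-03 -1.0e-04 -1.0e+00] yawy 101.7
```

step_arm:
  motion:
    - [1,30,-5,0,1]
    - [1,60,-25,0,2]
    - [1,85,-55,0,4]
    - [1,91,-85,5,6]
    - [1,91,-106,20,6.3]
    - [1,91,-106,32,6.3]
    - [1,91,-106,36,6.3]
    - [1,91,-106,36,6.3]
    - [1,91,-106,36,6.3]
    - [1,91,-106,36,6.3]

```text
t: 23.05
eef_pos: [0.4422, -0.0601, 0.1966]
eef_rot: [0.0, -0.048, 0.999, -0.0]
ft_force: [0.9, -0.0, -4.6]
opening: 0.0555
```

Run:
```python
from h import *
st();move([.5657,-.0501,.1970],95.4)
```

```text
t 23.05 p [442.2 -60.1 196.6] F [ 0.88 -0.01 -4.58] T [ 0.022 -0.015  0.022] op 55.5 q [-0.3   0.18 -0.44  0.95  0.   -0.39]
shift [-123.9   -1.9   -0.3] turn 0.08902551042528728 tilt z [ 7.e-04 -2.e-04 -1.e+00] yawy 95.49
```

step_arm:
  motion:
    - [1,-15,-1.5,0,0]
    - [1,-33,-1.9,0,0]
    - [1,-51,-1.9,0,0]
    - [1,-69,-1.9,0,0]
    - [1,-87,-1.9,0,0]
    - [1,-105,-1.9,0,0]
    - [1,-118,-1.9,0,0]
    - [1,-124,-1.9,0,0]
    - [1,-124,-1.9,0,0]
    - [1,-124,-1.9,0,0]

```text
t: 24.3
eef_pos: [0.565, -0.0505, 0.1962]
eef_rot: [-0.0, -0.047, 0.999, 0.0]
ft_force: [-0.1, 0.5, -4.3]
opening: 0.0555
```

Run:
```python
from h import *
st();im=robot.camera("wrist")[:,:,::-1];cv2.imwrite("pics/w7.png",crop(np.ascontiguousarray(im),180,200,190,160,4))
```

```text
t 24.3 p [565.  -50.5 196.2] F [-0.12  0.45 -4.28] T [ 0.017  0.065 -0.034] op 55.5 q [-0.22  0.4  -0.12  1.05 -0.   -0.31]
```

View pics/w7.png

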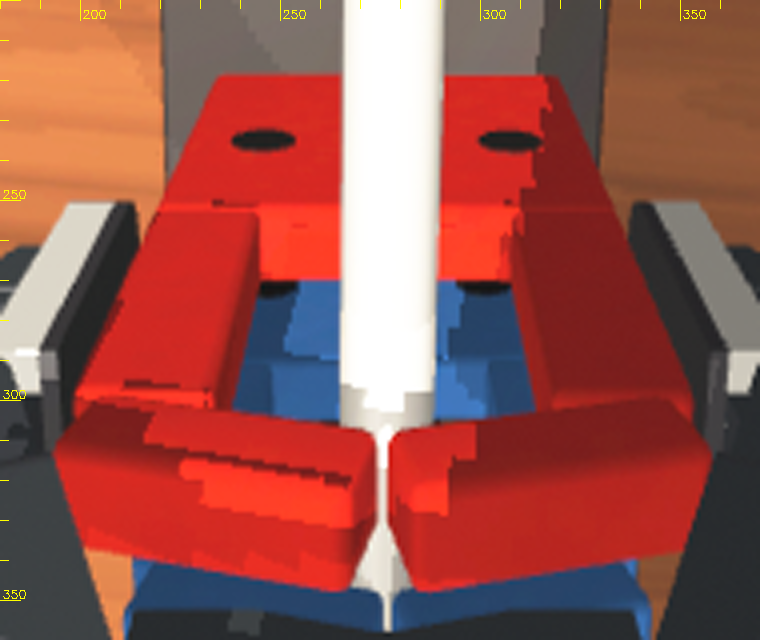

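step_arm:
  motion:
    - [1,0,-0.5,4,0]
    - [1,0,-0.5,9,0]
    - [1,0,-0.5,14,0]
    - [1,0,-0.5,16.5,0]
    - [1,0,-0.5,17.5,0]
    - [1,0,-0.5,18,0]
    - [1,0,-0.5,18.4,0]
    - [1,0,-0.5,18.8,0]
    - [1,0,-0.5,19.2,0]
    - [1,0,-0.5,19.2,0]
  grip_force: 30

```text
t: 25.6
eef_pos: [0.5656, -0.0509, 0.177]
eef_rot: [0.0, -0.048, 0.999, -0.0]
ft_force: [-0.1, -0.4, -4.5]
opening: 0.0555
```

step_arm:
  motion:
    - [1,0,0,0.2,0]
    - [1,0,0,0.4,0]
    - [1,0,0,0.6,0]
    - [1,0,0,0.8,0]
    - [1,0,0,1,0]
    - [1,0,0,1.2,0]
    - [1,0,0,1.2,0]
    - [1,0,0,1.2,0]
    - [1,0,0,1.2,0]
    - [1,0,0,1.2,0]

```text
t: 26.85
eef_pos: [0.5657, -0.051, 0.1764]
eef_rot: [0.0, -0.048, 0.999, -0.0]
ft_force: [-2.5, 1.5, 5.1]
opening: 0.0559
```

step_arm:
  motion:
    - [1,0,0,-0.1,0]
    - [1,0,0,-0.2,0]
    - [1,0,0,-0.2,0]
    - [-0.3,0,0,-0.2,0]
    - [-0.35,0,0,-0.2,0]
    - [-0.4,0,0,-0.2,0]
    - [-0.5,0,0,-0.2,0]
    - [-0.7,0,0,-0.2,0]
    - [-1,0,0,-0.2,0]
    - [-1,0,0,-0.2,0]
  grip_force: 20

```text
t: 28.1
eef_pos: [0.5656, -0.0509, 0.176]
eef_rot: [-0.0, -0.048, 0.999, -0.0]
ft_force: [-0.0, -0.2, -0.3]
opening: 0.085
```

step_arm:
  motion:
    - [-1,0,0,-8,0]
    - [-1,0,0,-25,0]
    - [-1,0,0,-50,0]
    - [-1,0,0,-80,0]
    - [-1,15,0,-105,0]
    - [-1,25,0,-126,0]
    - [-1,25,0,-126,0]
    - [-1,25,0,-126,0]
    - [-1,25,0,-126,0]
    - [-1,25,0,-126,0]

```text
t: 29.35
eef_pos: [0.5406, -0.0532, 0.3013]
eef_rot: [-0.001, -0.048, 0.999, 0.0]
ft_force: [1.0, 0.3, -0.3]
opening: 0.0857
```

Run:
```python
from h import *
st()
w=np.ascontiguousarray(robot.camera("wrist")[:,:,::-1]);cv2.imwrite("pics/w8.png",w)
im=np.ascontiguousarray(robot.camera("side")[:,:,::-1]);cv2.imwrite("pics/s8.png",im)
cv2.imwrite("pics/c8.png",np.hstack([crop(im,210,170,100,150,4),crop(w,190,180,170,200,2)[:600]] if False else [crop(im,210,170,100,150,4)[:400],crop(w,190,180,170,200,2)]))
# bare plate TCP: red TCP grasp (.5739,.2977) moved along u by 25 mm
u=np.array([np.cos(np.radians(20)),np.sin(np.radians(20))]);b=np.array([.5739,.2975])+u*.025;print(b);move([*b,.30],109.8)
```

```text
t 29.35 p [540.6 -53.2 301.3] F [ 0.97  0.34 -0.26] T [-0.005  0.    -0.017] op 85.7 q [-0.23  0.3   0.01  1.28  0.   -0.33]
[0.59739232 0.3060505 ]
shift [-90.7 352.3   1.6] turn -14.341150233622344 tilt z [-7.e-04  2.e-04 -1.e+00] yawy 95.46
```

View pics/c8.png

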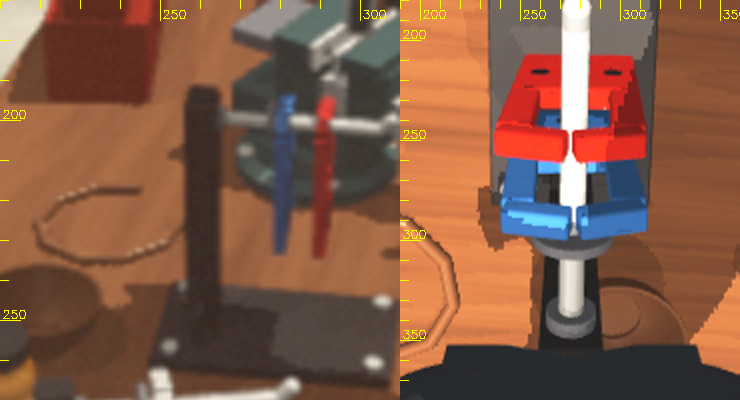

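Both painted plates hang on the spare peg: blue is at the washer, and red is clear in front and behind the upturned end. Now the bare plate.

step_arm:
  motion:
    - [-1,-10,40,0,-2]
    - [-1,-22,90,0,-4]
    - [-1,-36,145,0,-6]
    - [-1,-50,200,0,-8]
    - [-1,-64,255,0,-10]
    - [-1,-78,310,0,-12]
    - [-1,-90.7,352,0,-14.3]
    - [-1,-90.7,352,0,-14.3]
    - [-1,-90.7,352,20,-14.3]
    - [-1,-90.7,352,40,-14.3]

```text
t: 30.7
eef_pos: [0.5976, 0.3051, 0.2614]
eef_rot: [0.0, -0.171, 0.985, -0.0]
ft_force: [0.0, -0.4, -0.7]
opening: 0.0857
```

Run:
```python
from h import *
st();move([.5974,.3060,.1745],109.8)
```

```text
t 30.7 p [597.6 305.1 261.4] F [ 0.01 -0.38 -0.66] T [0.058 0.03  0.027] op 85.7 q [ 0.36  0.58  0.34  1.33 -0.    0.02]
shift [-0.1  0.9 86.9] turn -0.08007607704479369 tilt z [ 2.e-04 -2.e-04 -1.e+00] yawy 109.72
```

step_arm:
  motion:
    - [-1,0,0.7,20,0]
    - [-1,0,0.7,40,0]
    - [-1,0,0.7,60,0]
    - [-1,0,0.7,77,0]
    - [-1,0,0.7,86.5,0]
    - [-0.7,0,0.7,86.5,0]
    - [-0.5,0,0.7,86.5,0]
    - [-0.4,0,0.7,86.5,0]
    - [-0.3,0,0.7,86.5,0]
    - [-0.2,0,0.7,86.5,0]
  grip_force: 25

```text
t: 31.95
eef_pos: [0.5977, 0.3065, 0.1763]
eef_rot: [0.001, -0.172, 0.985, 0.0]
ft_force: [0.0, -1.1, 5.2]
opening: 0.0556
```

step_arm:
  motion:
    - [0.3,0,0,0,0]
    - [1,0,0,0,0]
    - [1,0,0,0,0]
    - [1,0,0,-3,0]
    - [1,0,0,-10,0]
    - [1,0,0,-17,0]
    - [1,0,0,-22,0]
    - [1,8,0,-22,0]
    - [1,22,0,-22,0]
    - [1,36,0,-22,0]
  grip_force: 40

```text
t: 33.2
eef_pos: [0.5623, 0.2938, 0.1972]
eef_rot: [-0.0, -0.172, 0.985, -0.0]
ft_force: [-0.1, 0.4, -4.1]
opening: 0.0557
```

step_arm:
  motion:
    - [1,15,0,0,0]
    - [1,32,0,0,0]
    - [1,48,0,0,0]
    - [1,62,0,0,0]
    - [1,70,0,-5,0]
    - [1,72,0,-40,0]
    - [1,72,-20,-90,4]
    - [1,72,-60,-125,8]
    - [1,72,-115,-125,12]
    - [1,72,-170,-125,16]

```text
t: 34.45
eef_pos: [0.5536, 0.1086, 0.3235]
eef_rot: [0.001, -0.032, 0.999, 0.0]
ft_force: [1.6, 0.1, -4.1]
opening: 0.0557
```

Run:
```python
from h import *
import pickle
np.set_printoptions(precision=4,suppress=True)
st();V=np.array([.587,-.301]);
u=np.array([np.cos(np.radians(-22)),np.sin(np.radians(-22))])
# viewpoint: TCP beyond the vice along +x so camera (64 mm at -x) looks at the gap
for d in (0,.03,.06): move([*(V+u*d),.34],68)
m=pickle.load(open("w3.pkl","rb"));print(proj(m,[*V,.15]))
```

```text
t 34.45 p [553.6 108.6 323.5] F [ 1.56  0.15 -4.08] T [ 0.017 -0.046 -0.007] op 55.7 q [ 0.06  0.34  0.12  1.35 -0.    0.  ]
shift [  -7.2 -410.9  -16.5] turn 25.66682890512125 tilt z [ 0.0018  0.0001 -1.    ] yawy 93.67
shift [ -34.2 -423.9  -16.5] turn 25.66682890512125 tilt z [ 0.0018  0.0001 -1.    ] yawy 93.67
shift [ -61.2 -436.9  -16.4] turn 25.66682890512125 tilt z [ 0.0018  0.0001 -1.    ] yawy 93.67
[  7.1139 149.6155]
```

step_arm:
  motion:
    - [1,0,-30,-16.5,2]
    - [1,-5,-80,-16.5,5]
    - [1,-12,-132,-16.5,8]
    - [1,-20,-184,-16.5,11]
    - [1,-28,-236,-16.5,14]
    - [1,-36,-288,-16.5,17]
    - [1,-44,-340,-16.5,20]
    - [1,-53,-390,-16.5,23]
    - [1,-61,-437,-16.5,25.7]
    - [1,-61,-437,-16.5,25.7]

```text
t: 35.7
eef_pos: [0.6423, -0.3259, 0.3368]
eef_rot: [-0.001, 0.192, 0.981, -0.0]
ft_force: [-0.6, 0.1, -5.2]
opening: 0.0552
```

step_arm:
  motion:
    - [1,0,0,0,0]
    - [1,0,0,0,0]
    - [1,0,0,0,0]
    - [1,0,0,0,0]
    - [1,0,0,0,0]
    - [1,0,0,0,0]
    - [1,0,0,0,0]
    - [1,0,0,0,0]
    - [1,0,0,0,0]
    - [1,0,0,0,0]

```text
t: 36.95
eef_pos: [0.6426, -0.3222, 0.339]
eef_rot: [0.0, 0.19, 0.982, -0.0]
ft_force: [-0.3, 0.2, -4.0]
opening: 0.0554
```

Run:
```python
from h import *
import pickle
st();m=robot.camera_model("wrist");pickle.dump(m,open("w9.pkl","wb"))
w=np.ascontiguousarray(robot.camera("wrist")[:,:,::-1]);cv2.imwrite("pics/w9.png",w)
V=np.array([.587,-.301]);print(proj(m,[*V,.15]));move([*V,.34],68)
cv2.imwrite("pics/c9.png",crop(w,150,30,260,190,3))
```

```text
t 36.95 p [ 642.6 -322.2  339. ] F [-0.34  0.21 -4.02] T [-0.021 -0.007  0.044] op 55.4 q [-0.57  0.72  0.78  1.64 -0.   -0.18]
[274.20663757 126.18789018]
shift [59.4 -1.1 -1. ] turn 0.05837990357733247 tilt z [-0.  0. -1.] yawy 68.06
```

View pics/c9.png

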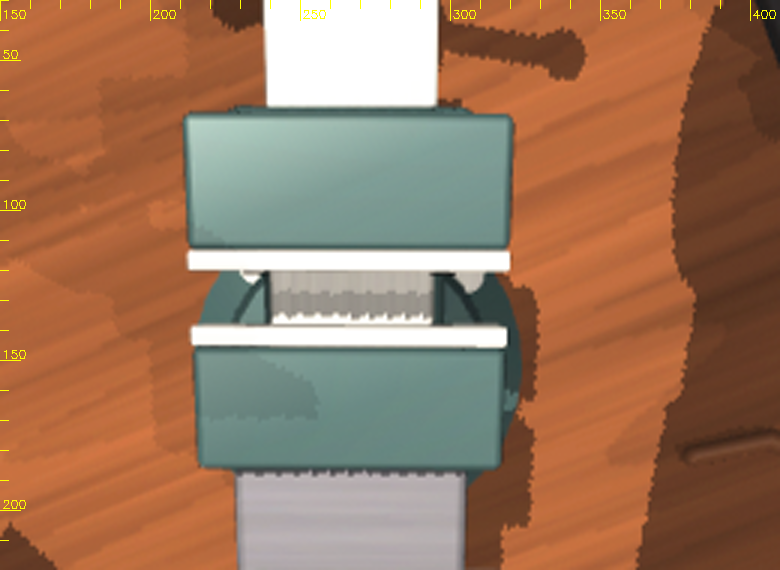

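The jaws appear level in the picture. The gap's inner edges are at rows 120 and 138.3 (middle 129.2), and the jaw centre is at column 266.3. Next I measure the plate's position in the grip with the same camera.

Run:
```python
from h import *
import pickle
np.set_printoptions(precision=4,suppress=True)
m=pickle.load(open("w9.pkl","rb"));s,r=tool();tcp=s["eef_pos"]
loc=lambda p,z:r.inv().apply(plane(m,p,z)-tcp)*1e3
print("gap",loc((266.3,129.2),.15),"edges",loc((266.3,120),.15),loc((266.3,138.3),.15),"ends",loc((213.5,132),.15),loc((319.5,132),.15),"slide bar mid",loc((267.5,130),.108))
w=cv2.imread("pics/w9.png").astype(int)
for x in(250,275,300): print(x,[(y,int(w[y,x].mean()),int(np.ptp(w[y,x]))) for y in range(212,228)])
for row in(217.5,218.5,219.5,221): print(row,"front face x",loc((275,row),tcp[2]-.0755)[0])
for n in("w3",):
    a=cv2.imread(f"pics/{n}.png");h=cv2.cvtColor(a,cv2.COLOR_BGR2HSV);print([(y,int(h[y,245,0])) for y in range(212,226)])
```

```text
gap [ 56.7083  -8.5021 188.9983] edges [ 64.964   -8.4472 188.9987] [ 48.4273  -8.5571 188.9979] ends [ 54.1441 -57.7185 188.9972] [ 54.2014  41.0321 188.9992] slide bar mid [ 54.8577  -8.4302 230.9982]
250 [(212, 175, 8), (213, 174, 8), (214, 173, 8), (215, 176, 9), (216, 174, 8), (217, 171, 8), (218, 172, 7), (219, 169, 8), (220, 143, 14), (221, 135, 15), (222, 134, 15), (223, 134, 15), (224, 134, 14), (225, 134, 14), (226, 134, 13), (227, 135, 13)]
275 [(212, 174, 8), (213, 173, 8), (214, 171, 7), (215, 176, 10), (216, 173, 7), (217, 170, 7), (218, 171, 7), (219, 170, 8), (220, 152, 12), (221, 135, 14), (222, 130, 13), (223, 96, 8), (224, 22, 2), (225, 22, 1), (226, 21, 1), (227, 21, 2)]
300 [(212, 173, 8), (213, 173, 8), (214, 172, 8), (215, 174, 8), (216, 173, 8), (217, 171, 8), (218, 170, 6), (219, 169, 8), (220, 153, 11), (221, 141, 15), (222, 141, 16), (223, 141, 16), (224, 142, 18), (225, 142, 17), (226, 142, 17), (227, 144, 15)]
217.5 front face x 4.697776859158904
218.5 front face x 4.031714006357518
219.5 front face x 3.3645581152978723
221 front face x 2.36176893508361
[(212, 12), (213, 14), (214, 13), (215, 12), (216, 0), (217, 107), (218, 106), (219, 106), (220, 106), (221, 106), (222, 106), (223, 106), (224, 106), (225, 107)]
```

step_arm:
  motion:
    - [1,15,-3,0,0]
    - [1,32,-6,0,0]
    - [1,48,-8.5,0,0]
    - [1,58.3,-8.5,10,0]
    - [1,58.3,-8.5,30,0]
    - [1,58.3,-8.5,55,0]
    - [1,58.3,-8.5,80,0]
    - [1,58.3,-8.5,98,0]
    - [1,58.3,-8.5,104,0]
    - [1,58.3,-8.5,104,0]
  grip_force: 40

```text
t: 38.25
eef_pos: [0.5853, -0.3083, 0.2352]
eef_rot: [-0.0, 0.19, 0.982, 0.0]
ft_force: [-0.1, -1.1, -3.1]
opening: 0.0552
```

step_arm:
  motion:
    - [1,0,0,0,0]
    - [1,0,0,2,0]
    - [1,0,0,4,0]
    - [1,0,0,6,0]
    - [1,0,0,7,0]
    - [1,0,0,8,0]
    - [1,0,0,9,0]
    - [1,0,0,10,0]
    - [1,0,0,10,0]
    - [1,0,0,10,0]
  grip_force: 25

```text
t: 39.5
eef_pos: [0.5853, -0.3083, 0.225]
eef_rot: [0.0, 0.19, 0.982, -0.0]
ft_force: [0.0, -0.6, -4.0]
opening: 0.0552
```

Run:
```python
from h import *
st();move([.6,-.3,.185],68)
```

```text
t 39.5 p [ 585.3 -308.3  225. ] F [ 0.01 -0.55 -3.99] T [0.017 0.018 0.051] op 55.2 q [-0.6   0.57  0.23  1.23 -0.   -0.21]
shift [-10.5  13.2  40. ] turn 0.05635167402978425 tilt z [ 0. -0. -1.] yawy 68.06
```

step_arm:
  motion:
    - [1,0,0,1,0]
    - [1,0,0,2,0]
    - [1,0,0,3,0]
    - [1,0,0,4,0]
    - [1,0,0,4,0]
    - [1,0,0,4,0]
    - [1,0,0,4,0]
    - [1,0,0,4,0]
    - [1,0,0,4,0]
    - [1,0,0,4,0]

```text
t: 40.75
eef_pos: [0.5853, -0.3083, 0.221]
eef_rot: [0.0, 0.19, 0.982, 0.0]
ft_force: [-0.2, 0.5, -3.7]
opening: 0.0551
```

step_arm:
  motion:
    - [1,0,0,3,0]
    - [1,0,0,6,0]
    - [1,0,0,9,0]
    - [1,0,0,12,0]
    - [1,0,0,15,0]
    - [1,0,0,18,0]
    - [1,0,0,21,0]
    - [1,0,0,24,0]
    - [1,0,0,26,0]
    - [1,0,0,26,0]

```text
t: 42.0
eef_pos: [0.5852, -0.3082, 0.1948]
eef_rot: [-0.0, 0.19, 0.982, 0.0]
ft_force: [0.7, 0.1, -3.9]
opening: 0.0554
```

step_arm:
  motion:
    - [1,0,0,1.5,0]
    - [1,0,0,3,0]
    - [1,0,0,4.5,0]
    - [1,0,0,5.5,0]
    - [1,0,0,6.5,0]
    - [1,0,0,7,0]
    - [1,0,0,7.3,0]
    - [1,0,0,7.5,0]
    - [1,0,0,7.5,0]
    - [1,0,0,7.5,0]

```text
t: 43.25
eef_pos: [0.5853, -0.3083, 0.1875]
eef_rot: [0.0, 0.19, 0.982, -0.0]
ft_force: [0.9, 0.4, -3.4]
opening: 0.0551
```

step_arm:
  motion:
    - [1,0,0,0.3,0]
    - [1,0,0,0.6,0]
    - [1,0,0,0.9,0]
    - [1,0,0,1.2,0]
    - [1,0,0,1.5,0]
    - [1,0,0,1.5,0]
    - [1,0,0,1.5,0]
    - [1,0,0,1.5,0]
    - [1,0,0,1.5,0]
    - [1,0,0,1.5,0]

```text
t: 44.5
eef_pos: [0.5853, -0.3083, 0.186]
eef_rot: [-0.0, 0.19, 0.982, 0.0]
ft_force: [1.0, 0.8, -2.4]
opening: 0.0553
```

step_arm:
  motion:
    - [1,0,0,0.2,0]
    - [1,0,0,0.4,0]
    - [1,0,0,0.6,0]
    - [1,0,0,0.8,0]
    - [1,0,0,1,0]
    - [1,0,0,1,0]
    - [1,0,0,1,0]
    - [1,0,0,1,0]
    - [1,0,0,1,0]
    - [1,0,0,1,0]

```text
t: 45.75
eef_pos: [0.5856, -0.3084, 0.1857]
eef_rot: [0.0, 0.19, 0.982, -0.0]
ft_force: [-1.3, 2.0, 4.9]
opening: 0.0553
```

step_arm:
  motion:
    - [1,0,0,-0.2,0]
    - [1,0,0,-0.2,0]
    - [1,0,0,-0.2,0]
    - [-0.3,0,0,-0.2,0]
    - [-0.35,0,0,-0.2,0]
    - [-0.4,0,0,-0.2,0]
    - [-0.5,0,0,-0.2,0]
    - [-0.7,0,0,-0.2,0]
    - [-1,0,0,-0.2,0]
    - [-1,0,0,-0.2,0]
  grip_force: 20

```text
t: 47.0
eef_pos: [0.5853, -0.3083, 0.1852]
eef_rot: [-0.0, 0.19, 0.982, -0.0]
ft_force: [0.3, -0.9, -0.0]
opening: 0.0854
```

step_arm:
  motion:
    - [-1,0,0,-5,0]
    - [-1,0,0,-15,0]
    - [-1,0,0,-30,0]
    - [-1,0,0,-55,0]
    - [-1,0,0,-85,0]
    - [-1,0,0,-115,0]
    - [-1,0,0,-140,0]
    - [-1,0,0,-150,0]
    - [-1,0,0,-150,0]
    - [-1,0,0,-150,0]

```text
t: 48.25
eef_pos: [0.585, -0.3081, 0.3341]
eef_rot: [-0.001, 0.19, 0.982, 0.0]
ft_force: [0.7, -0.1, -1.0]
opening: 0.0853
```

Run:
```python
from h import *
st()
S=np.ascontiguousarray(robot.camera("scene")[:,:,::-1]);D=np.ascontiguousarray(robot.camera("side")[:,:,::-1]);w=np.ascontiguousarray(robot.camera("wrist")[:,:,::-1])
a=np.hstack([crop(S,150,140,133,100,3),crop(D,210,160,133,100,3)]);b=cv2.resize(w,(400,300))
b=np.hstack([b,cv2.resize(S,(398,300))]);cv2.imwrite("pics/fin.png",np.vstack([a,b]))
```

```text
t 48.25 p [ 585.  -308.1  334.1] F [ 0.67 -0.09 -1.01] T [-0.035  0.011 -0.015] op 85.3 q [-0.6   0.56  0.49  1.5   0.   -0.21]
```

Run:
```python
from h import *
np.set_printoptions(precision=4,suppress=True)
s,r=tool();m=robot.camera_model("wrist");w=robot.camera("wrist")[:,:,::-1].astype(int);tcp=s["eef_pos"]
c=np.array([.5853,-.3083]);ux=np.array([np.cos(np.radians(-22)),np.sin(np.radians(-22))])
uy=np.array([-ux[1],ux[0]])
P=lambda x,y,z:proj(m,[*(c+ux*x+uy*y),z]).round(1)
for y in(-.02,.02):
    print("expected front-top",P(.002-.005,y,.2185),"rear-top",P(.007,y,.2185),"jaw front inner",P(-.0085,y,.15),"front face at jaw level",P(-.003,y,.15))
    col=int(P(.002,y,.2185)[0]);print(col,[(q,int(w[q,col].mean())) for q in range(200,345,4)])
S=cv2.imread("pics/s8.png");D=np.ascontiguousarray(robot.camera("side")[:,:,::-1])
for n,i in(("s8",S),("now",D)):
    h=cv2.cvtColor(i,cv2.COLOR_BGR2HSV)
    for col,lo,hi in(("blue",(100,120,60),(125,255,255)),("red",(0,215,90),(4,255,255))):
        k=cv2.inRange(h,lo,hi)[185:240,270:300];ys,xs=np.nonzero(k);print(n,col,len(xs),(xs.mean()+270).round(2),(ys.mean()+185).round(2),ys.min()+185,ys.max()+185)
```

```text
expected front-top [248.7 205.2] rear-top [248.9 217.8] jaw front inner [254.2 181.9] front face at jaw level [254.3 187.6]
248 [(200, 155), (204, 148), (208, 254), (212, 254), (216, 254), (220, 130), (224, 130), (228, 130), (232, 130), (236, 129), (240, 129), (244, 145), (248, 184), (252, 186), (256, 184), (260, 183), (264, 192), (268, 183), (272, 182), (276, 188), (280, 189), (284, 123), (288, 120), (292, 138), (296, 131), (300, 129), (304, 111), (308, 119), (312, 117), (316, 116), (320, 109), (324, 119), (328, 57), (332, 57), (336, 58), (340, 58), (344, 58)]
expected front-top [301.4 205.3] rear-top [301.1 217.9] jaw front inner [296.2 182. ] front face at jaw level [296.1 187.7]
301 [(200, 155), (204, 150), (208, 254), (212, 253), (216, 254), (220, 79), (224, 79), (228, 128), (232, 128), (236, 128), (240, 127), (244, 134), (248, 183), (252, 186), (256, 185), (260, 182), (264, 187), (268, 104), (272, 104), (276, 113), (280, 108), (284, 71), (288, 122), (292, 132), (296, 133), (300, 131), (304, 124), (308, 118), (312, 126), (316, 118), (320, 118), (324, 123), (328, 119), (332, 125), (336, 117), (340, 116), (344, 125)]
s8 blue 6 281.67 195.67 194 197<stdin>:14: RuntimeWarning: Mean of empty slice.
  ret = ret.dtype.type(ret / rcount)
Traceback (most recent call last):
ValueError: zero-size array to reduction operation minimum which has no identity
```

The bare plate's top face is where an upright plate should put it: seen at rows 206–218, expected 205–218, on both sides. One quick comparison of the spare peg region, then I hand in.

Run:
```python
from h import *
a=cv2.imread("pics/s8.png").astype(int);b=robot.camera("side")[:,:,::-1].astype(int)
d=np.abs(a-b).max(2)
print("changed px spare plates region",(d[190:240,276:296]>40).sum(),"mean",d[190:240,276:296].mean())
st();robot.sign_off()
```

```text
changed px spare plates region 81 mean 11.096
t 48.55 p [ 585.2 -308.2  334.8] F [ 0.41 -0.37 -0.07] T [-0.017  0.022  0.039] op 85.8 q [-0.6   0.56  0.49  1.5   0.   -0.21]
the job is handed in; nothing more can be done
```

I've done the job and handed it in at 48.6 s of the 72 s allowed. The hand-in gives no verdict, so what follows rests on my own checks.

- **Painted plates:** the blue plate hangs on the spare peg close against the washer, and the red one hangs about 31 mm in front of it, behind the upturned end. I lowered each until the wrist felt the peg, with about 12 N on it for blue and 9.5 N for red at the end of those moves. I then eased off slightly and let go.
- **Bare plate:** it stands on the slide bar, at the middle of the jaws as measured by the wrist camera. It met the bar at the expected height with about 9 N, and was let go there. Afterwards its top edge showed within about 1 px (roughly 1 mm) of where an upright plate should be, on both sides.

**Checks that failed or disagreed:**
- I had used up the picture limit, so I could not view the final picture of the whole bench. I never checked the bystanders by picture at the end, but nothing in the moves suggested contact.
- Re-finding the painted plates by colour in the side view failed: the mask found almost no pixels.
- A before/after comparison of that area showed 81 of 1,000 pixels changed. I put that down to the arm and bare plate now being in the background, but did not confirm it.
- The vice position from the wrist camera was about 7 mm, mostly along the jaws, from the scene and side views. I used the wrist value, and the plate went into the gap without touching the jaws.

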